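# Roll the shoe-care tin to its place between the pegs

### The arm

A 6-joint arm with a two-finger parallel gripper is mounted at the origin on the work surface. World frame = base frame: x ahead of the robot, y to its left, z up, the work surface at z = 0. Lengths are in m, angles in rad, forces in N, time in s.
With the tool pointing down it reaches from about 0.275 to 0.85 m from the base axis. Payload 5.2 kg.
Tool frame: the origin (TCP) lies at the very end of the fingers, on their centre line; the grasp point (between the pads) lies 19 mm behind it (manip.grip_point_offset is the z of the grasp point in the tool frame, in m); z points along the fingers, y is the line along which they close (so a half turn about z gives the same grasp; the last joint's range is limited). The gripper opens to 85 mm and grips with 20 to 120 N. Pads are 22 mm wide; open, the fingers measure 114 mm over their backs; the gripper's body (76 mm by 85 mm) begins 54 mm behind the grasp point. The pads swing forward as they close: fully open they stand 13 mm farther back than shut.
Start: joints at [0.912, 0.259, 1.535, -0, 1.348, -0.203], TCP at [0.242, 0.494, 0.231] pointing down, gripper open.
Joint ranges: [-3.14, 3.14], [-0.91, 2.08], [0.19, 2.58], [-1.22, 4.36], [0.22, 2.71], [-3.12, 3.12]. Speed limits (rad/s): [2.57, 2.57, 3.14, 3.14, 3.14, 3.14].

### API

Orientations are given as a unit quaternion [x, y, z, w].
In Python, from bench import manip, camera, recognise, regions_of, landmark_of gives the robot as it stands. The module is installed in compiled form; this text tells all that it offers.
- The arm moves only by the tool jog_arm, never from a script. Its argument "steps" is a list that holds one entry, the list of rows, each a list of 7 numbers: the closure, from 0 (fully open) to 1 (shut), then the shift along the tool's x, y, z in mm, then the turn, a rotation vector about the tool's x, y, z in degrees. In form: [[[hand, x, y, z, rx, ry, rz], ...]]. A call has 1 to 8 rows; each row is the pose to reach, as a shift and turn from the pose commanded when the call began, along the tool's axes at that moment; what a row does not reach only later rows make up. A row lasts 1/10 s, in which the tool goes at most 50 mm and 8.59 degrees, less where a joint would pass 70% of its speed; a pose out of reach is approached as far as the arm can. A call with a gripper value outside its range is refused whole. The fingers move at their own pace and stop on an object; "squeeze" is the grip in N (left out, the last holds). Time passes only in rows, so rows that repeat a pose let the fingers close. It gives the time, the measured TCP pose, the force, the opening and the grip force at its end, in the units of the state.
- manip.state(): the state, without advancing time (a new reading comes with each control period).
- camera(name): name is "scene" or "top" or "wrist"; returns a dict with "image" (400x640x3 uint8, red, green, blue), "range_z" (400x640 float32, m along the optical axis (not along the pixel's ray), 0 where there is no reading), "intrinsics" (3x3 intrinsics, pixels), "k1" (the pictures are not rectified: a ray, as slopes to the right and down, at radius r is drawn at 1 + k1 r^2 times it, then the intrinsics apply), "pose" (4x4, takes a point from camera to world coordinates). Camera axes: x right, y down, z forward; pixel columns grow to the right and rows downward; lengths in m; the calibration is good to about 2 mm. A picture is of the moment at which its call begins.
- manip.finish_job(): hands the job in; it is judged then, once.
Trained networks look in the newest picture that a camera, given by its name, has taken for a name from the list of things; names that differ only in an ending like _2 or _b are one class to them, and where a whole thing is asked for, a point or a joint stands for the part that bears it (a point fixed in the world has none). Each returns a list of dicts, best first, with "confidence" (0 to 1); they miss things now and then, are a little off and sometimes report something else, mostly with a low value. They report only what shows in the picture. A call takes as long as a camera call. They do not tell look-alikes from the thing itself.
- recognise(camera, label): "at" ([x, y, z] in m, in world coordinates, good to about 4 mm: the middle of the surface that is visible of it).
- regions_of(camera, label): "pixels" (400x640 bool, what is visible of it).
- landmark_of(camera, label): "at" ([x, y, z] in m, in world coordinates, good to about 4 mm: a listed point, or the origin of a listed thing).
The state is a dict: "clock": time; "joint_pos": joint angles; "dq": joint speeds; "effort": joint torques, N m; "ee_pos": TCP position; "orientation": TCP orientation; "ft_force": force on the tool from outside, world axes, zero at the start; "moment": the same for the moment, N m; "opening": finger opening in m; "finger_force": force on a finger pad.
Only numpy, scipy, OpenCV 4.12 (cv2) and the standard library are available. Lean on these libraries where they do the work, as an engineer would, in place of code of your own. Each camera call takes 0.05 s, during which the arm holds its last target. There are 200 camera calls.

### The job

The round shoe-care tin lying on its side on the cork liner has strayed from its place. Pushing only on top of it with the fingertips, roll it along the liner until it lies squarely between the two wooden pegs, one off each end and its axis in line with them to within a centimetre, and leave it there at rest. Roll it gently, without picking it up or shoving it from the side, and leave the other things on the shelf where they are.

Things in the scene. Friction and masses are not known exactly. Their poses are not given: they have to be found in the camera images.
- tin: closed plain steel tin, 74 mm across, 150 mm long, about 0.3 kg, lying on its side on the liner: axis 41 mm, top 78 mm above the shelf. Origin at its middle on its axis; x along its axis; y and z turn as it rolls. It rolls freely but soon stops when not pushed; a fingertip dragging its top travels twice as far as the tin. Starts 10 to 18 cm to either side of its place, up to 4 degrees from square.
- gate: two fixed turned wooden pegs standing on the liner, each 50 mm tall, at most 26 mm thick, 220 mm apart centre to centre; the tin's place is midway between them, with about 22 mm to spare at each end of the tin. Origin midway between the pegs at the liner's surface; x along the line through both pegs, y square to it (the way the tin rolls), z up.
- liner: fixed flat cork liner, 280 x 520 x 4 mm, on the shelf. Origin at the middle of its underside; its x is the short way and equals the gate's x direction, its y is the long way.
- dish: open glass dish of brass snap fasteners, 72 mm across, 28 mm tall, on the liner near its +y end. Origin under its middle. Leave alone.
- shoehorn: chrome shoe horn, 182 x 40 mm and 8 mm tall, lying along the liner's x near its -y end. Origin under its middle. Leave alone.
- jar: closed glass jar, 64 mm across, 85 mm tall, upright at the right of the liner. Origin under its middle. Leave alone.
- polish: flat round aluminium polish tin, 72 mm across, 25 mm tall, at the right of the liner. Origin under its middle. Leave alone.
- brush: wooden clothes brush, 160 x 50 x 43 mm, bristles down, at the right of the liner. Origin under its middle. Leave alone.
- tub: red plastic hanger tub, 260 x 200 mm, 130 mm tall with hangers up to 202 mm, at the left of the liner. Origin under its middle. Leave alone.
Mind the look-alikes: they are no part of the job. Of the things that look like the tin, the smaller one is meant.

How it is judged:
By the outcome, as a careful person would: the job done as asked, in the order asked, and still so for the second after the job is handed in, with the robot touching nothing.
It also fails if it takes over 58 s, if anything falls off the work surface, if the arm or the gripper's body presses on something with over 40 N, if the wrist force passes 120 N, or if a joint passes its speed limit or range.

## Working session

There is one attempt and no reset: what is moved stays moved. The work goes in short steps, Python scripts to look and compute and a tool call to move; the robot and the scene stay as the last step left them, time stands still between calls to the robot, and variables do not carry over. Pictures are saved under pics/ and viewed, at most 10 in all, crops included, and the job is handed in when it is done.

Besides the shell and the picture viewer there is one more tool, called after ">>>" by a JSON object that holds its "method" and its "body". jog_arm: Moves the arm, as the interface text tells. Its arguments: {"type":"object","properties":{"steps":{"type":"array","items":{"type":"array","items":{"type":"array","items":{"type":"number"}}}},"squeeze":{"type":"number"}},"required":["steps"]}

```bash
mkdir -p pics
cat > h.py <<'E'
import numpy as np, cv2
from bench import manip, camera, recognise, regions_of, landmark_of
def cloud(c):
    K=c["intrinsics"];h,w=c["range_z"].shape
    v,u=np.mgrid[:h,:w].astype(float)
    p=np.stack([(u-K[0,2])/K[0,0],(v-K[1,2])/K[1,1]],-1);q=p.copy()
    for _ in range(8): q=p/(1+c["k1"]*(q**2).sum(-1,keepdims=True))
    z=c["range_z"];P=np.dstack([q*z[...,None],z])
    W=P@c["pose"][:3,:3].T+c["pose"][:3,3]; W[z==0]=np.nan
    return W
def save(c,n): cv2.imwrite(f"pics/{n}.png",c["image"][...,::-1])
E
python3 - <<'E'
from h import *
np.set_printoptions(precision=3,suppress=True)
for n in("top","scene"):
    c=camera(n);save(c,n+"0");np.save(n+".npy",cloud(c))
    for l in("tin","gate","liner","dish","shoehorn","jar","polish","brush","tub"):
        print(n,l,[(np.round(d["at"],3),round(d["confidence"],2)) for d in recognise(n,l)],"LM",[(np.round(d["at"],3),round(d["confidence"],2)) for d in landmark_of(n,l)])
s=manip.state();print(s["clock"],s["ee_pos"],s["orientation"],s["ft_force"])
E
```

```text
top tin [(array([0.546, 0.094, 0.072]), 0.97), (array([0.254, 0.22 , 0.097]), 0.76), (array([0.597, 0.518, 0.06 ]), 0.72), (array([ 0.385, -0.403,  0.021]), 0.57)] LM [(array([0.554, 0.098, 0.039]), 0.87), (array([0.262, 0.226, 0.051]), 0.7)]
top gate [(array([ 0.651, -0.063,  0.048]), 0.64)] LM []
top liner [(array([0.543, 0.012, 0.002]), 0.58)] LM [(array([ 0.553,  0.035, -0.001]), 0.68)]
top dish [(array([0.522, 0.241, 0.009]), 0.78), (array([ 0.385, -0.403,  0.021]), 0.18)] LM [(array([0.518, 0.238, 0.002]), 0.64)]
top shoehorn [(array([ 0.594, -0.176,  0.011]), 0.88), (array([ 0.651, -0.063,  0.046]), 0.2)] LM [(array([ 0.575, -0.174,  0.007]), 0.66)]
top jar [(array([ 0.577, -0.4  ,  0.089]), 0.67)] LM [(array([ 0.585, -0.407,  0.003]), 0.62)]
top polish [(array([ 0.386, -0.402,  0.023]), 0.64)] LM [(array([ 0.389, -0.404, -0.004]), 0.82), (array([0.521, 0.24 , 0.   ]), 0.64)]
top brush [(array([ 0.54 , -0.58 ,  0.038]), 0.95), (array([ 0.593, -0.174,  0.012]), 0.41)] LM [(array([ 0.545, -0.583, -0.005]), 0.8), (array([0.522, 0.24 , 0.002]), 0.69)]
top tub [(array([0.599, 0.517
[... 457 characters left out ...]
87)]
scene dish [(array([0.513, 0.246, 0.014]), 0.93), (array([ 0.603, -0.167,  0.007]), 0.66)] LM [(array([0.519, 0.238, 0.003]), 0.68)]
scene shoehorn [(array([ 0.605, -0.17 ,  0.008]), 0.7)] LM [(array([ 0.573, -0.171,  0.001]), 0.56)]
scene jar [(array([ 0.61 , -0.408,  0.076]), 0.78)] LM [(array([ 0.589, -0.412,  0.002]), 0.96)]
scene polish [(array([ 0.405, -0.404,  0.025]), 0.83)] LM [(array([ 0.392, -0.402, -0.001]), 0.8)]
scene brush [(array([ 0.56 , -0.586,  0.041]), 0.8)] LM [(array([ 0.546, -0.585, -0.002]), 0.77)]
scene tub [(array([0.612, 0.516, 0.084]), 0.61)] LM [(array([0.598, 0.509, 0.001]), 0.72)]
1.9 [0.242 0.494 0.231] [ 0.226  0.974  0.    -0.   ] [-0.512 -0.188  0.989]
```

View pics/top0.png

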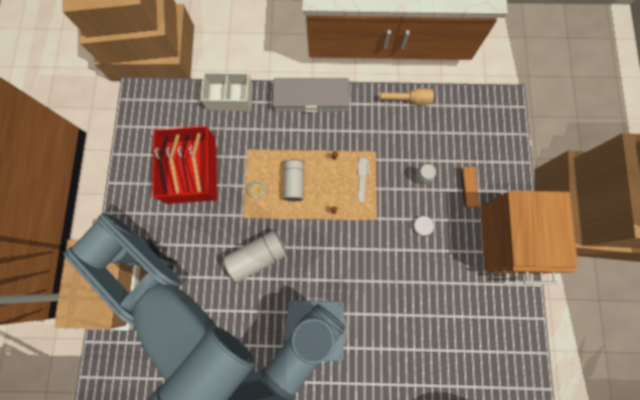

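View pics/scene0.png

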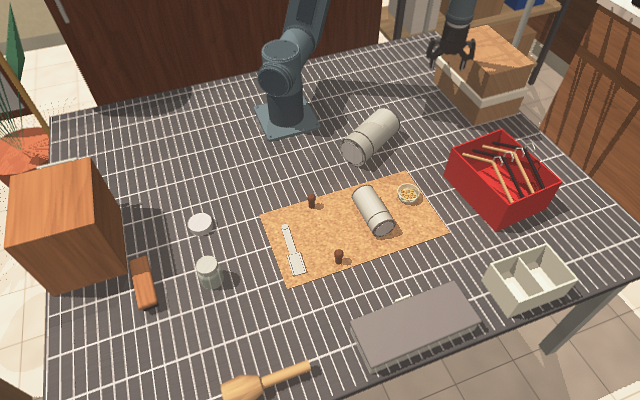

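The top view shows the tin at pixel (293,180), with the pegs at (333,155) and (333,210). The large look-alike is at (254,256). Next I'll measure the peg, tin and liner geometry.

```bash
cat >> h.py <<'E'
def tinfit(W,c0=(.554,.098),r=.12):
    m=(W[...,2]>.045)&(W[...,2]<.1)&(np.hypot(W[...,0]-c0[0],W[...,1]-c0[1])<r)
    P=W[m]
    mu=P.mean(0); t=m&(W[...,2]>.068); T=W[t][:,:2]
    (cx,cy),(a,b),ang=cv2.minAreaRect(T.astype(np.float32))
    d=np.linalg.svd(T-T.mean(0),full_matrices=False)[2][0]; d*=np.sign(d[0])
    s=(T-T.mean(0))@d; n=np.array([-d[1],d[0]])
    mid=T.mean(0)+d*(s.min()+s.max())/2
    return dict(n=m.sum(),ztop=np.percentile(P[:,2],98),mid=mid,rect=(cx,cy,a,b,ang),yaw=np.degrees(np.arctan2(d[1],d[0])),len=np.ptp(s))
E
python3 - <<'E'
from h import *
np.set_printoptions(precision=4,suppress=True)
for n in("top","scene"):
    W=np.load(n+".npy");print(n,tinfit(W))
    for c in((.651,-.063),(.435,-.063)):
        m=(W[...,2]>.015)&(W[...,2]<.07)&(np.hypot(W[...,0]-c[0],W[...,1]-c[1])<.04)
        P=W[m];print(len(P),P.mean(0),P.min(0),P.max(0))
c=camera("top");W=np.load("top.npy")
hsv=cv2.cvtColor(c["image"],cv2.COLOR_RGB2HSV);m=(hsv[...,1]>70)&(abs(W[...,2])<.02)&(abs(W[...,0]-.55)<.18)&(abs(W[...,1]-.03)<.32)
k=m.astype(np.uint8);k=cv2.morphologyEx(k,cv2.MORPH_OPEN,np.ones((3,3)))
P=W[(k>0)][:,:2].astype(np.float32);print(len(P),cv2.minAreaRect(P),P.min(0),P.max(0))
E
```

```text
top {'n': np.int64(747), 'ztop': np.float64(0.08272069549398997), 'mid': array([0.553 , 0.0952]), 'rect': (0.553721010684967, 0.09530438482761383, 0.060749638825654984, 0.15140631794929504, 89.16546630859375), 'yaw': np.float64(0.8972617218638085), 'len': np.float64(0.15135477504079978)}
41 [ 0.6591 -0.0607  0.0483] [ 0.6503 -0.0703  0.0155] [ 0.6741 -0.0506  0.0599]
42 [ 0.441  -0.0621  0.0503] [ 0.4299 -0.0737  0.015 ] [ 0.4557 -0.0508  0.059 ]
scene {'n': np.int64(1095), 'ztop': np.float64(0.08157202970568622), 'mid': array([0.556 , 0.0948]), 'rect': (0.5558832883834839, 0.09680880606174469, 0.15627267956733704, 0.058464664965867996, 1.8672404289245605), 'yaw': np.float64(1.2570422853875585), 'len': np.float64(0.156355809873983)}
95 [ 0.6676 -0.0616  0.0458] [ 0.6521 -0.0717  0.0157] [ 0.6784 -0.0487  0.0587]
87 [ 0.4489 -0.062   0.0436] [ 0.434  -0.0731  0.0157] [ 0.459  -0.0485  0.0598]
7837 ((0.5542956590652466, 0.03316730260848999), (0.29119932651519775, 0.5277865529060364), 0.5984864234924316) [ 0.4079 -0.232 ] [0.7024 0.2967]
```

>>> {"method": "jog_arm", "body": {"steps": [[[0, -448, -208, 0, 0, 0, 64], [0, -448, -208, 0, 0, 0, 64], [0, -448, -208, 0, 0, 0, 64], [0, -448, -208, 0, 0, 0, 64], [0, -448, -208, 0, 0, 0, 64], [0, -448, -208, 0, 0, 0, 64], [0, -448, -208, 0, 0, 0, 64], [0, -448, -208, 0, 0, 0, 64]]]}}

```text
clock: 2.75
ee_pos: [0.4948, 0.1811, 0.2316]
orientation: [0.71, 0.705, 0.0, 0.0]
ft_force: [0.8, 0.7, -0.2]
opening: 0.0856
finger_force: 0.0
```

>>> {"method": "jog_arm", "body": {"steps": [[[0, -35, 30, 30, 0, 0, 0], [0, -69, 59, 60, 0, 0, 0], [0, -69, 59, 85, 0, 0, 0], [0, -69, 59, 100, 0, 0, 0], [0, -69, 59, 100, 0, 0, 0]]]}}

```text
clock: 3.25
ee_pos: [0.5509, 0.1131, 0.1285]
orientation: [0.708, 0.706, -0.002, -0.002]
ft_force: [-0.4, 0.4, 0.5]
opening: 0.0857
finger_force: 0.0
```

Run:
```python
from h import *
np.set_printoptions(precision=4,suppress=True)
c=camera("wrist");save(c,"w1");W=cloud(c);print(tinfit(W));s=manip.state();print(s["ee_pos"],s["orientation"],s["ft_force"],c["pose"])
```

```text
{'n': np.int64(25485), 'ztop': np.float64(0.07868678132612789), 'mid': array([0.5549, 0.1029]), 'rect': (0.5549795031547546, 0.09948177635669708, 0.15075214207172394, 0.053353045135736465, 1.092531442642212), 'yaw': np.float64(1.763454396459665), 'len': np.float64(0.15067567522041408)}
[0.5519 0.1136 0.1303] [ 0.708   0.7062 -0.001  -0.001 ] [-0.4916 -0.2027  0.0462] [[ 1.     -0.0005 -0.0069  0.5528]
 [-0.0023 -0.9638 -0.2668  0.1805]
 [-0.0065  0.2668 -0.9637  0.2713]
 [ 0.      0.      0.      1.    ]]
```

View pics/w1.png

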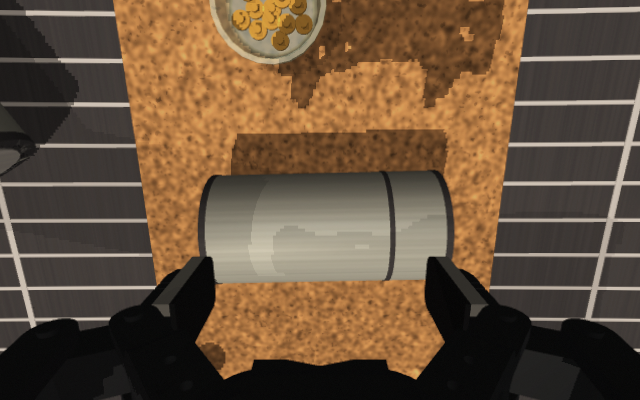

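>>> {"method": "jog_arm", "body": {"steps": [[[0, -4, 3, 30, 0, 0, 0], [0, -8, 3, 55, 0, 0, 0], [0, -8, 3, 60, 0, 0, 0], [0, -8, 3, 62, 0, 0, 0], [0, -8, 3, 63, 0, 0, 0], [0, -8, 3, 63, 0, 0, 0]]]}}

```text
clock: 3.9
ee_pos: [0.5566, 0.1061, 0.0698]
orientation: [0.708, 0.707, 0.001, 0.001]
ft_force: [0.4, 0.5, 0.3]
opening: 0.0854
finger_force: 0.0
```

>>> {"method": "jog_arm", "body": {"steps": [[[0, 0, 0, 1, 0, 0, 0], [0, 0, 0, 2, 0, 0, 0], [0, 0, 0, 3, 0, 0, 0], [0, 0, 0, 3, 0, 0, 0]]]}}

```text
clock: 4.3
ee_pos: [0.5555, 0.1058, 0.0652]
orientation: [0.708, 0.706, -0.0, -0.0]
ft_force: [-0.0, 0.3, 0.8]
opening: 0.0857
finger_force: 0.0
```

>>> {"method": "jog_arm", "body": {"steps": [[[0, 0, 0, 1, 0, 0, 0], [0, 0, 0, 2, 0, 0, 0], [0, 0, 0, 2, 0, 0, 0]]]}}

```text
clock: 4.6
ee_pos: [0.5557, 0.1058, 0.0646]
orientation: [0.708, 0.706, 0.0, 0.0]
ft_force: [-3.5, -0.6, 9.8]
opening: 0.0855
finger_force: 5.3
```

>>> {"method": "jog_arm", "body": {"steps": [[[0, -4, 0, 0, 0, 0, 0], [0, -12, 0, 0, 0, 0, 0], [0, -20, 0, 0, 0, 0, 0], [0, -28, 0, 0, 0, 0, 0], [0, -34, 0, 0, 0, 0, 0], [0, -38, 0, -12, 0, 0, 0], [0, -18, 0, -15, 0, 0, 0], [0, -18, 0, -15, 0, 0, 0]]]}}

```text
clock: 5.4
ee_pos: [0.556, 0.089, 0.0794]
orientation: [0.708, 0.707, 0.001, 0.0]
ft_force: [0.3, 0.2, 0.2]
opening: 0.0857
finger_force: 0.0
```

```bash
cat >> h.py <<'E'
from scipy.optimize import least_squares
def cyl(W,c0,yr=.045):
    m=(W[...,2]>.045)&(W[...,2]<.09)&(abs(W[...,0]-.555)<.085)&(abs(W[...,1]-c0)<yr)
    P=W[m]
    f=lambda p:np.hypot((P[:,1]-p[0]-p[1]*(P[:,0]-.555))*np.cos(p[1]),P[:,2]-p[2])-.037
    r=least_squares(f,[c0,0,.041],loss="soft_l1",f_scale=.001)
    Q=P[abs(f(r.x))<.003]
    return dict(y=r.x[0].round(4),yaw=np.degrees(r.x[1]).round(2),zax=r.x[2].round(4),x=np.percentile(Q[:,0],[.5,99.5]).round(4),n=len(Q),N=len(P))
E
python3 - <<'E'
from h import *
print("before",cyl(np.load("top.npy"),.097),cyl(np.load("scene.npy"),.097))
for n in("wrist","top","scene"):
    W=cloud(camera(n));print(n,cyl(W,.08))
s=manip.state();print(s["ee_pos"],s["orientation"],s["ft_force"])
E
```

```text
before {'y': np.float64(0.0959), 'yaw': np.float64(1.13), 'zax': np.float64(0.0416), 'x': array([0.4784, 0.628 ]), 'n': 556, 'N': 747} {'y': np.float64(0.0983), 'yaw': np.float64(1.18), 'zax': np.float64(0.0421), 'x': array([0.48  , 0.6309]), 'n': 891, 'N': 1095}
wrist {'y': np.float64(0.0765), 'yaw': np.float64(1.23), 'zax': np.float64(0.041), 'x': array([0.4806, 0.6289]), 'n': 36620, 'N': 36620}
top {'y': np.float64(0.0753), 'yaw': np.float64(0.65), 'zax': np.float64(0.0433), 'x': array([0.4794, 0.6282]), 'n': 146, 'N': 174}
scene {'y': np.float64(0.0761), 'yaw': np.float64(1.3), 'zax': np.float64(0.042), 'x': array([0.4808, 0.6308]), 'n': 829, 'N': 1048}
[0.55535127 0.08767518 0.0783334 ] [ 7.07541681e-01  7.06671588e-01 -1.85808652e-04  3.37746322e-05] [-0.74254808 -0.60859136  0.3401212 ]
```

>>> {"method": "jog_arm", "body": {"steps": [[[0, -2, 0, 11, 0, 0, 0], [0, -2, 0, 15, 0, 0, 0], [0, -10, 0, 15, 0, 0, 0], [0, -20, 0, 15, 0, 0, 0], [0, -30, 0, 15, 0, 0, 0], [0, -38, 0, 15, 0, 0, 0], [0, -42, 0, 0, 0, 0, 0], [0, -22, 0, 0, 0, 0, 0]]]}}

```text
clock: 6.35
ee_pos: [0.5566, 0.0631, 0.079]
orientation: [0.709, 0.705, 0.0, 0.001]
ft_force: [1.3, -0.1, 0.2]
opening: 0.0855
finger_force: 0.0
```

```bash
cat > l.py <<'E'
import sys
from h import *
for n in("wrist","scene"):
    W=cloud(camera(n));print(n,cyl(W,float(sys.argv[1])))
s=manip.state();print(s["clock"],s["ee_pos"],s["orientation"],s["ft_force"])
E
python3 l.py .056
```

```text
wrist {'y': np.float64(0.0526), 'yaw': np.float64(1.22), 'zax': np.float64(0.041), 'x': array([0.4811, 0.6294]), 'n': 37279, 'N': 37279}
scene {'y': np.float64(0.0513), 'yaw': np.float64(1.15), 'zax': np.float64(0.0422), 'x': array([0.4802, 0.6319]), 'n': 871, 'N': 1075}
6.45 [0.5550498  0.06648104 0.07776401] [ 7.07744553e-01  7.06468256e-01 -6.71893655e-05 -4.96445968e-04] [ 0.74583476 -0.01663168 -0.24048768]
```

>>> {"method": "jog_arm", "body": {"steps": [[[0, -4, 0, 11, 0, 0, 0], [0, -4, 0, 15, 0, 0, 0], [0, -12, 0, 15, 0, 0, 0], [0, -22, 0, 15, 0, 0, 0], [0, -32, 0, 15, 0, 0, 0], [0, -40, 0, 15, 0, 0, 0], [0, -46, 0, 0, 0, 0, 0], [0, -26, 0, 0, 0, 0, 0]]]}}

```text
clock: 7.25
ee_pos: [0.5564, 0.0365, 0.0787]
orientation: [0.709, 0.705, 0.0, 0.001]
ft_force: [-0.0, -0.7, 0.1]
opening: 0.0856
finger_force: 0.0
```

```bash
python3 l.py .03
```

```text
wrist {'y': np.float64(0.026), 'yaw': np.float64(1.23), 'zax': np.float64(0.041), 'x': array([0.4816, 0.63  ]), 'n': 37462, 'N': 37462}
scene {'y': np.float64(0.0249), 'yaw': np.float64(1.11), 'zax': np.float64(0.0421), 'x': array([0.4821, 0.6316]), 'n': 864, 'N': 1075}
7.35 [0.55470816 0.040096   0.07730109] [ 7.07793558e-01  7.06418883e-01 -3.49490241e-04 -7.20887903e-04] [ 0.63566159 -0.22577602 -0.02390809]
```

>>> {"method": "jog_arm", "body": {"steps": [[[0, -4, 0, 11, 0, 0, 0], [0, -4, 0, 14, 0, 0, 0], [0, -12, 0, 14, 0, 0, 0], [0, -22, 0, 14, 0, 0, 0], [0, -32, 0, 14, 0, 0, 0], [0, -40, 0, 14, 0, 0, 0], [0, -46, 0, 0, 0, 0, 0], [0, -26, 0, 0, 0, 0, 0]]]}}

```text
clock: 8.15
ee_pos: [0.5562, 0.0104, 0.0783]
orientation: [0.709, 0.705, -0.0, 0.001]
ft_force: [-0.1, 0.9, 0.3]
opening: 0.0851
finger_force: 0.0
```

```bash
python3 l.py 0
```

```text
wrist {'y': np.float64(-0.0003), 'yaw': np.float64(1.22), 'zax': np.float64(0.041), 'x': array([0.4821, 0.6306]), 'n': 37591, 'N': 37591}
scene {'y': np.float64(-0.0014), 'yaw': np.float64(1.34), 'zax': np.float64(0.0421), 'x': array([0.4816, 0.6328]), 'n': 865, 'N': 1077}
8.25 [0.55455354 0.01406686 0.07712612] [ 7.07763791e-01  7.06448497e-01 -4.34740073e-04 -8.65612662e-04] [ 0.49420428  0.0821643  -0.86209285]
```

Same stroke again.

>>> {"method": "jog_arm", "body": {"steps": [[[0, -4, 0, 11, 0, 0, 0], [0, -4, 0, 14, 0, 0, 0], [0, -12, 0, 14, 0, 0, 0], [0, -22, 0, 14, 0, 0, 0], [0, -32, 0, 14, 0, 0, 0], [0, -40, 0, 14, 0, 0, 0], [0, -46, 0, 0, 0, 0, 0], [0, -26, 0, 0, 0, 0, 0]]]}}

```text
clock: 9.05
ee_pos: [0.5562, -0.0158, 0.0784]
orientation: [0.709, 0.705, -0.0, 0.001]
ft_force: [0.9, -0.0, 1.0]
opening: 0.0856
finger_force: 0.0
```

```bash
python3 l.py -.026
```

```text
wrist {'y': np.float64(-0.0261), 'yaw': np.float64(1.22), 'zax': np.float64(0.041), 'x': array([0.4827, 0.6311]), 'n': 37621, 'N': 37621}
scene {'y': np.float64(-0.0273), 'yaw': np.float64(1.01), 'zax': np.float64(0.0422), 'x': array([0.4822, 0.6334]), 'n': 862, 'N': 1073}
9.15 [ 0.55448137 -0.01190712  0.07712926] [ 7.07747242e-01  7.06465068e-01 -4.20468263e-04 -8.78616754e-04] [ 0.51974994  0.68775098 -0.7063976 ]
```

>>> {"method": "jog_arm", "body": {"steps": [[[0, -4, 0, 11, 0, 0, 0], [0, -4, 0, 14, 0, 0, 0], [0, -12, 0, 14, 0, 0, 0], [0, -20, 0, 14, 0, 0, 0], [0, -28, 0, 14, 0, 0, 0], [0, -34, 0, 12, 0, 0, 0], [0, -38, 0, 0, 0, 0, 0], [0, -20, 0, 0, 0, 0, 0]]]}}

```text
clock: 9.95
ee_pos: [0.5561, -0.0349, 0.0791]
orientation: [0.709, 0.705, 0.0, 0.001]
ft_force: [0.6, 0.4, -0.3]
opening: 0.0852
finger_force: 0.0
```

```bash
python3 l.py -.046
python3 - <<'E'
from h import *
np.set_printoptions(precision=4,suppress=True)
for n in ("top","scene","wrist"):
    c=camera(n);W=cloud(c);save(c,n+"2")
    for cx in(.66,.44):
        m=(W[...,2]>.02)&(W[...,2]<.07)&(abs(W[...,0]-cx)<.022)&(abs(W[...,1]+.062)<.03)
        P=W[m]
        if len(P)>5: print(n,len(P),P.mean(0),P.min(0),P.max(0),np.median(P,0))
E
```

```text
wrist {'y': np.float64(-0.0464), 'yaw': np.float64(1.22), 'zax': np.float64(0.041), 'x': array([0.4832, 0.6315]), 'n': 37041, 'N': 37041}
scene {'y': np.float64(-0.0469), 'yaw': np.float64(1.06), 'zax': np.float64(0.0421), 'x': array([0.4833, 0.6336]), 'n': 853, 'N': 1065}
10.05 [ 0.55484295 -0.03146469  0.07823226] [ 7.07627312e-01  7.06585639e-01 -6.74978968e-05 -5.63732136e-04] [-0.43179765 -0.3412615  -0.26869402]
top 41 [ 0.4406 -0.0624  0.0518] [ 0.4295 -0.0736  0.0226] [ 0.4547 -0.0508  0.0644] [ 0.4397 -0.062   0.0522]
scene 92 [ 0.6675 -0.0615  0.0469] [ 0.6525 -0.0715  0.02  ] [ 0.6777 -0.0483  0.0601] [ 0.6684 -0.0619  0.0522]
scene 68 [ 0.4476 -0.0621  0.0487] [ 0.4348 -0.0733  0.0206] [ 0.4577 -0.048   0.0578] [ 0.4483 -0.0631  0.0517]
wrist 2343 [ 0.6603 -0.0545  0.0489] [ 0.6502 -0.0716  0.0202] [ 0.6758 -0.0449  0.0557] [ 0.6599 -0.0534  0.0517]
wrist 2692 [ 0.4478 -0.0564  0.0465] [ 0.4311 -0.0724  0.02  ] [ 0.4572 -0.0465  0.0563] [ 0.4487 -0.0556  0.0508]
```

View pics/wrist2.png

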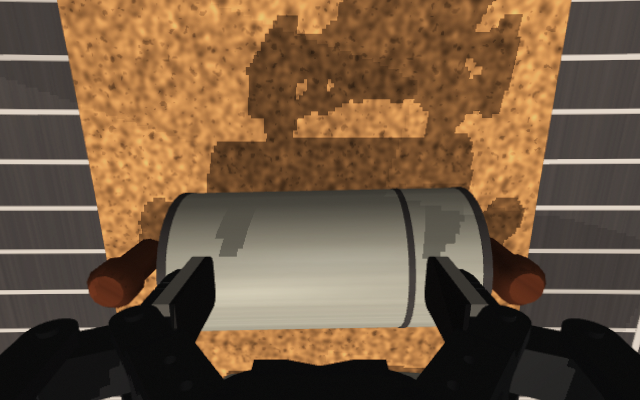

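>>> {"method": "jog_arm", "body": {"steps": [[[0, -8, 0, 11, 0, 0, 0], [0, -8, 0, 15, 0, 0, 0], [0, -14, 0, 15, 0, 0, 0], [0, -21, 0, 15, 0, 0, 0], [0, -28, 0, 15, 0, 0, 0], [0, -32, 0, 15, 0, 0, 0], [0, -33, 0, 15, 0, 0, 0], [0, -33, 0, 15, 0, 0, 0]]]}}

```text
clock: 11.0
ee_pos: [0.556, -0.0668, 0.0646]
orientation: [0.708, 0.706, 0.0, 0.001]
ft_force: [-2.4, -0.8, 14.3]
opening: 0.0853
finger_force: 6.9
```

```bash
python3 l.py -.058
```

```text
wrist {'y': np.float64(-0.0594), 'yaw': np.float64(1.24), 'zax': np.float64(0.0411), 'x': array([0.4835, 0.6319]), 'n': 50272, 'N': 51635}
scene {'y': np.float64(-0.0598), 'yaw': np.float64(1.32), 'zax': np.float64(0.0419), 'x': array([0.4844, 0.634 ]), 'n': 616, 'N': 789}
11.1 [ 0.55604186 -0.06667973  0.06459803] [7.07940066e-01 7.06271389e-01 2.20976971e-04 1.24056434e-03] [-1.71037813 -0.79692789 13.30648233]
```

>>> {"method": "jog_arm", "body": {"steps": [[[0, 0, 0, -3, 0, 0, 0], [0, 0, 0, -10, 0, 0, 0], [0, 0, 0, -30, 0, 0, 0], [0, 50, 0, -70, 0, 0, 0], [0, 100, 0, -100, 0, 0, 0], [0, 130, 0, -120, 0, 0, 0], [0, 130, 0, -120, 0, 0, 0], [0, 130, 0, -120, 0, 0, 0]]]}}

```text
clock: 11.9
ee_pos: [0.5558, 0.0658, 0.1841]
orientation: [0.707, 0.707, 0.0, 0.001]
ft_force: [-0.1, 0.1, 0.3]
opening: 0.0855
finger_force: 0.0
```

Run:
```python
from h import *
np.set_printoptions(precision=4,suppress=True)
for n in ("top","scene","wrist"):
    c=camera(n);W=cloud(c);save(c,n+"3");print(n,cyl(W,-.06))
    for cx in(.66,.445):
        m=(W[...,2]>.02)&(W[...,2]<.07)&(abs(W[...,0]-cx)<.022)&(abs(W[...,1]+.062)<.03)
        P=W[m]
        if len(P)>5: print(n,len(P),P.mean(0),P.min(0),P.max(0))
```

```text
top {'y': np.float64(-0.0612), 'yaw': np.float64(1.11), 'zax': np.float64(0.0415), 'x': array([0.4817, 0.6312]), 'n': 577, 'N': 748}
top 39 [ 0.6593 -0.0606  0.0501] [ 0.6501 -0.0703  0.0239] [ 0.6745 -0.0506  0.0609]
top 41 [ 0.4405 -0.0624  0.0521] [ 0.4292 -0.0737  0.0204] [ 0.4548 -0.0507  0.0626]
scene {'y': np.float64(-0.0595), 'yaw': np.float64(1.33), 'zax': np.float64(0.0422), 'x': array([0.4824, 0.6333]), 'n': 937, 'N': 1164}
scene 92 [ 0.6674 -0.0614  0.0468] [ 0.6518 -0.0715  0.0202] [ 0.677  -0.0483  0.0599]
scene 60 [ 0.4474 -0.062   0.0512] [ 0.432  -0.0732  0.0267] [ 0.4578 -0.0477  0.059 ]
wrist {'y': np.float64(-0.059), 'yaw': np.float64(1.25), 'zax': np.float64(0.0408), 'x': array([0.4837, 0.6319]), 'n': 13747, 'N': 13747}
wrist 242 [ 0.6545 -0.0577  0.0448] [ 0.651  -0.0701  0.0202] [ 0.6645 -0.0498  0.0554]
wrist 184 [ 0.4538 -0.0605  0.0454] [ 0.4462 -0.0706  0.02  ] [ 0.4574 -0.053   0.0548]
```

View pics/scene3.png

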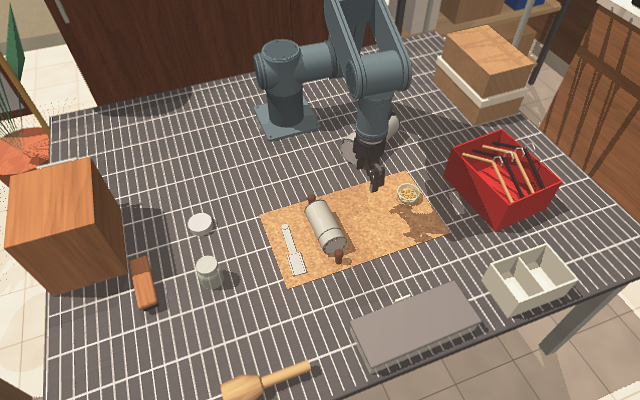

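The scene view shows the tin at (325,227), between the pegs at (311,198) and (339,256). Its axis is about 2 mm off the peg line, and the gripper is clear.

```bash
python3 -c "
from bench import manip;print(manip.finish_job())"
```

```text
the job is handed in; nothing more can be done
None
```

I rolled the tin between the two pegs and handed the job in at about 12 s; the cameras put its axis within about 2 mm of the peg line and about 1° from square, at rest with the gripper clear.

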